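Open the battery cover of the electric pencil sharpener

TASK

The electric pencil sharpener needs new batteries: on its top, press the cover's release tab inward until it is free of its keeper, then lift the cover by its handle and pivot it up so that it stands open by itself at least 50 degrees. The sharpener is the white case with the round pencil port and a pencil in its end; the matching white case without a port is the lamp's power pack, whose release tab must be left as it is.

Things in the scene. Friction and masses are not known exactly. Their poses are not given: they have to be found in the camera images.
- sharpener: Electric pencil sharpener: white case 190 mm long (x), 110 wide (y), top at z = 50 mm, stuck fast to the desk. Origin: centre of underside, z up. Round grey pencil port (48 mm wide) and pencil stub at its +x end, out to x = 180 mm. A grey cover, 117 x 82 x 5 mm, lies flush in its top, x = -65 to 52 mm. The lamp's power pack is alike, without port and pencil.
- sharpener_tab (a joint): Inward slide of the release tab, m: towards the hinge (case +x), 0 to 0.009 (stop), 3 N friction, stays where left; cover locked below 0.006; starts at 0 to 0.002. Tab: upright plate on the cover, 30 mm wide, 6 thick, z = 50 to 74 mm in the case's frame, centre x = -55, y = 0 mm at 0. A fixed steel keeper lies before it: x = -86 to -66 mm, 40 wide, top z = 55 mm; press above it.
- sharpener_cover (a joint): Opening angle of the cover, rad: 0 shut, 1.75 fully back. Hinge along the case's y at x = 53, z = 47.5 mm in its frame; the free edge (-x end) swings up and over to +x. Cover 60 to 130 g; the stiff hinge (0.1 N m) holds it where it is left. Locked, it gives some 0.03 rad.
- sharpener_handle (a point): Centre of the bail handle's round bar, on the cover: 10 mm thick, along y, 58 mm clear between its end posts, 27 mm clear under it; x = -3, y = 0, z = 82 mm in the case's frame when shut; axes turn with the cover. The bar can turn within a light pinch, so the gripper may stay upright. The open panel stands 32 mm from the bar: to let go, spread the fingers only some 10 mm a side.
- pack_tab (a joint): The same slide of the release tab on the power pack (like case, cover, tab and handle, but no port or pencil), m: starts at 0 and must stay below 0.004. The pack stands on the other side of the table's middle line (y = 0) from the sharpener.

How it is judged:
By the outcome, as a careful person would: the job done as asked, in the order asked, and still so for the second after the job is handed in, with the robot touching nothing.
It also fails if it takes over 48 s, if anything falls off the work surface, if the arm or the gripper's body presses on something with over 40 N, if the wrist force passes 120 N, or if a joint passes its speed limit or range.

ROBOT

A 6-joint arm with a two-finger parallel gripper is mounted at the origin on the work surface. World frame = base frame: x ahead of the robot, y to its left, z up, the work surface at z = 0. Lengths are in m, angles in degrees, forces in N, time in s.
With the tool pointing down it reaches from about 0.4 to 0.825 m from the base axis. Payload 7 kg.
Tool frame: the origin (TCP) lies at the very end of the fingers, on their centre line; the grasp point (between the pads) lies 19 mm behind it (ctrl.hold_point_z is the distance from the TCP to the grasp point, in m); z points along the fingers, y is the line along which they close (so a half turn about z gives the same grasp; the last joint's range is limited). The gripper opens to 88 mm and grips with 3 to 60 N. Pads are 19 mm wide; open, the fingers measure 130 mm over their backs; the gripper's body (78 mm by 193 mm) begins 47 mm behind the grasp point.
Start: joints at [-57.118, 20.546, 0.682, 0, -70.136, -16.507], TCP at [0.19, -0.648, 0.227] pointing down, gripper open.
Joint ranges: [-176.03, 176.03], [-82.01, 121.73], [-58.28, 71.71], [-173.87, 95.51], [-174.79, -0.11], [-173.66, 173.66]. Speed limits (degrees/s): [136.94, 136.94, 172.46, 180, 180, 180].

INTERFACE

Orientations are given as [roll, pitch, yaw] about the fixed x, y, z axes, in that order (R = Rz(yaw) Ry(pitch) Rx(roll)).
In Python, from plant import sensors, viewer, workorder, ctrl gives the robot as it stands.
- The arm moves only by the shell command python3 -m pendant 'ROWS'. ROWS is JSON, a list of rows, each a list of 3 entries, a list of its own where there are three numbers: the opening, from -1 (shut) to 1 (fully open), so that 0 is half open, then the shift along the tool's x, y, z in m, then the turn, a rotation vector about the tool's x, y, z in degrees. A call has 1 to 10 rows; each row is the pose to reach, as a shift and turn from the pose commanded when the call began, along the tool's axes at that moment; what a row does not reach only later rows make up. A row lasts 1/12 s, in which the tool goes at most 41.7 mm and 7.16 degrees, less where a joint would pass 70% of its speed; a pose out of reach is approached as far as the arm can. A call with a gripper value outside its range is refused whole. The fingers move at their own pace and stop on an object; the grip force is fixed at half the most. Time passes only in rows, so rows that repeat a pose let the fingers close. It gives the time, the measured TCP pose, the force, the opening and the grip force at its end, in the units of the state.
- sensors.get_obs(): the state, without advancing time (a new reading comes with each control period).
- viewer.snapshot(name): name is "scene" or "top" or "wrist"; returns the picture (384x512x3 uint8, red, green, blue); there is no depth.
- viewer.camera_params(name): a dict with "fx", "fy", "cx", "cy" (pixels), "extrinsics" (4x4, takes a point from world to camera coordinates). Camera axes: x right, y up, looking along -z (the intrinsics and any distortion apply to the point x, -y, -z); pixel columns grow to the right and rows downward; lengths in m; the calibration is good to about 2 mm. A picture is of the moment at which its call begins: read the wrist's pose just before it. camera_params takes no time and is no camera call; for the wrist camera it gives the pose at the moment of the call.
- workorder.close_job(): hands the job in; it is judged then, once.
The state is a dict: "clock": time; "joint_pos": joint angles; "qvel": joint speeds; "tau": joint torques, N m; "tool_pos": TCP position; "orientation": TCP orientation; "force": force on the tool from outside, world axes, zero at the start; "moment": the same for the moment, N m; "opening": finger opening in m; "gripper_force": force on a finger pad.
Only numpy, scipy, OpenCV 4.12 (cv2) and the standard library are available. Lean on these libraries where they do the work, as an engineer would, in place of code of your own. Each camera call takes 0.05 s, during which the arm holds its last target. There are 200 camera calls.

## Working session

There is one attempt and no reset: what is moved stays moved. The work goes in short steps, Python scripts to look and compute and a shell command to move; the robot and the scene stay as the last step left them, time stands still between calls to the robot, and variables do not carry over. Pictures are saved under pics/ and viewed, at most 10 in all, crops included, and the job is handed in when it is done.

```bash
ls; mkdir -p pics; python3 - <<'E'
from plant import sensors, viewer, ctrl
import cv2
o=sensors.get_obs();print(o, ctrl.hold_point_z)
for n in("scene","top"):
    im=viewer.snapshot(n);cv2.imwrite(f"pics/{n}0.png",cv2.resize(im[:,:,::-1],(800,600),interpolation=cv2.INTER_CUBIC))
    print(viewer.camera_params(n))
E
```

```text
pics
{'clock': 0.0, 'joint_pos': array([-5.71182063e+01,  2.05919322e+01,  6.33448243e-01, -2.04604827e-02,
       -7.01356748e+01, -1.65067432e+01]), 'qvel': array([-0.05503465, -0.03412712, -0.03349333, -0.18431265,  0.00581038,
       -0.01661589]), 'tau': array([ 2.48864953e-04, -5.82727039e+01,  2.93069834e+01,  6.99713454e+00,
        7.24869737e-03, -1.43083153e-04]), 'tool_pos': array([ 0.19013296, -0.64715474,  0.22561353]), 'orientation': array([ 1.79904256e+02, -8.31445550e-03, -1.63631911e+02]), 'force': array([ 1.20259262, -0.2959694 , -0.4691029 ]), 'moment': array([-0.01030391,  0.00581356, -0.01172917]), 'gripper_force': 0.0, 'opening': 0.0875105034753155} 0.0188
{'fx': 421.00821443648016, 'fy': 421.00821443648016, 'cx': 261.31240746277155, 'cy': 184.40925910694332, 'extrinsics': array([[ 0.6597876 ,  0.75137277, -0.01092216, -0.35714375],
       [-0.59912125,  0.53475617,  0.59589393,  0.30665015],
       [ 0.45357916, -0.38661972,  0.80298888, -1.21791667],
       [ 0.        ,  0.        ,  0.        ,  1.        ]])}
{'fx': 365.2766133044862, 'fy': 365.2766133044862, 'cx': 265.9570726037358, 'cy': 197.48229605198898, 'extrinsics': array([[-0.0014592 , -0.99984061,  0.01779381, -0.02969822],
       [ 0.98179111,  0.00194768,  0.18995372, -0.57293322],
       [-0.1899581 ,  0.01774698,  0.98163179, -0.76332437],
       [ 0.        ,  0.        ,  0.        ,  1.        ]])}
```

View pics/top0.png

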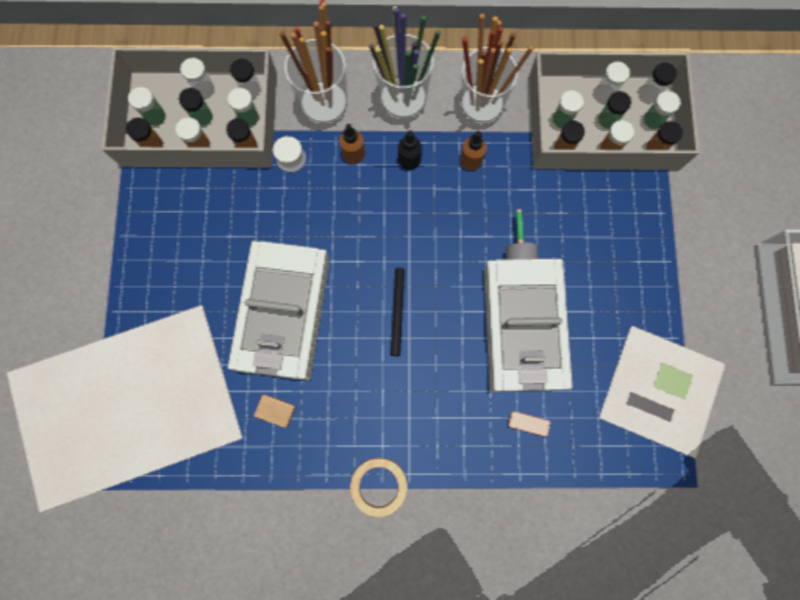

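View pics/scene0.png

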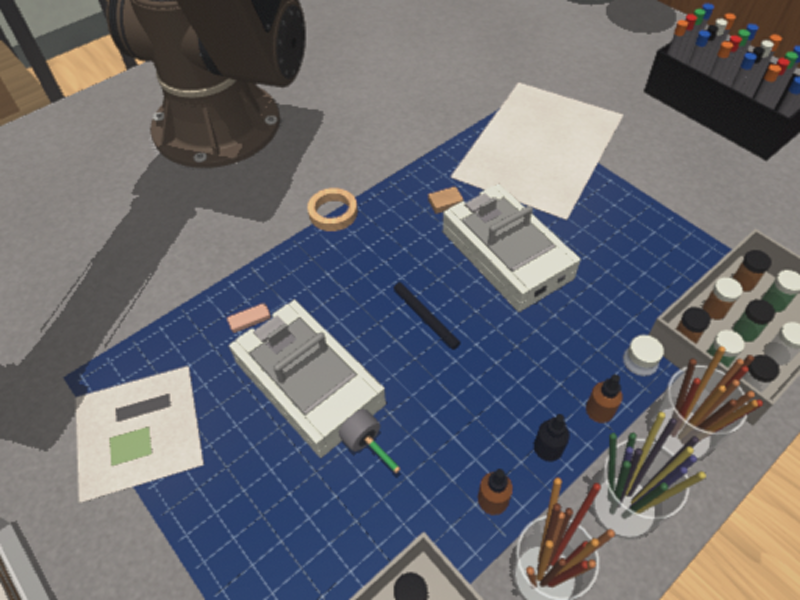

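The sharpener, with the grey port and green pencil, is on the right in the top view (case corners at about (487,262), (563,259), (571,387) and (493,391) of 800x600). Its +x end points away from the robot, and the power pack is on the left. I'll enlarge it.

```bash
python3 - <<'E'
import cv2
from plant import viewer
a=viewer.snapshot("top")[:,:,::-1][155:260,300:380]
b=viewer.snapshot("scene")[:,:,::-1][185:310,140:265]
a=cv2.resize(a,None,fx=5,fy=5,interpolation=cv2.INTER_CUBIC)
b=cv2.resize(b,None,fx=3.2,fy=3.2,interpolation=cv2.INTER_CUBIC)
import numpy as np
c=np.zeros((525,800,3),np.uint8);c[:,:400]=a;c[:400,400:]=b
cv2.imwrite("pics/crop1.png",c)
E
```

```text
(no output)
```

View pics/crop1.png

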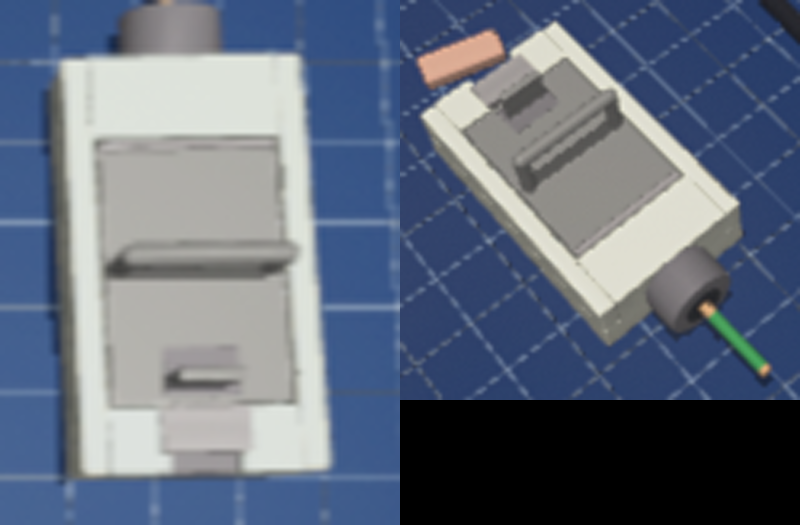

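```bash
cat > h.py <<'E'
import numpy as np, json
from scipy.optimize import least_squares
from scipy.spatial.transform import Rotation as R
from plant import sensors, viewer
def proj(cp,P):
    p=(cp["extrinsics"]@np.c_[P,np.ones(len(P))].T).T
    return np.c_[cp["cx"]+cp["fx"]*p[:,0]/-p[:,2], cp["cy"]-cp["fy"]*p[:,1]/-p[:,2]]
def case(p,L):  # case frame -> world
    L=np.atleast_2d(L); return R.from_euler("z",p[2]).apply(L)+[p[0],p[1],0]
def goto(p,L,rpy):  # shift and turn (tool axes) to TCP at case point L, with orientation rpy relative to case
    o=sensors.get_obs(); A=R.from_euler("xyz",o["orientation"],degrees=True)
    B=R.from_euler("z",p[2])*R.from_euler("xyz",rpy,degrees=True)
    return A.inv().apply(case(p,L)[0]-o["tool_pos"]).round(4), (A.inv()*B).as_rotvec(degrees=True).round(2)
E
python3 - <<'E'
from h import *
H=.05
K=np.array([[.095,.055,H],[.095,-.055,H],[-.095,-.055,H],[-.095,.055,H],
 [-.003,.034,.082],[-.003,-.034,.082]])
t=np.array([[60,58],[300,55],[330,470],[80,475]])/5+[300,155]-.4
s=np.array([[340,205],[208,318],[22,113],[157,22]])/3.2+[140,185]-.35
ct,cs=viewer.camera_params("top"),viewer.camera_params("scene")
f=lambda p:np.r_[proj(ct,case(p,K[:4]))-t,proj(cs,case(p,K[:4]))-s].ravel()
r=least_squares(f,[.5,-.2,0],loss="soft_l1");print(r.x,np.degrees(r.x[2]));print(f(r.x).round(1).reshape(-1,2))
for k in(t,s):pass
p=r.x;np.save("p.npy",p)
print("handle px crop",(proj(ct,case(p,K[4:]))-[300,155])*5,(proj(cs,case(p,K[4:]))-[140,185])*3.2+[400,0])
print(goto(p,[-.085,0,.13],[180,0,180]),goto(p,[-.085,0,.13],[180,0,0]))
E
```

```text
[ 0.55577023 -0.19188886  0.01970663] 1.1291068289380346
[[ 0.1 -1. ]
 [-0.3 -1.1]
 [-0.3 -1.1]
 [-0.  -1.1]
 [-0.  -1. ]
 [-3.1 -0.6]
 [-1.  -0.2]
 [-0.4 -1.1]]
handle px crop [[127.55869206 248.49270388]
 [283.76581465 245.69765143]] [[607.96805278  93.8392471 ]
 [518.89617965 158.52764452]]
(array([-0.3971,  0.3562,  0.0963]), array([ 0.06, -0.02, 15.24])) (array([-0.3971,  0.3562,  0.0963]), array([ 2.0000e-02,  9.0000e-02, -1.6476e+02]))
```

```bash
python3 -m pendant '[[-1,[-0.2,0.18,0.0],[0,0,8]],[-1,[-0.2,0.18,0.0],[0,0,8]],[-1,[-0.2,0.18,0.0],[0,0,8]],[-1,[-0.2,0.18,0.0],[0,0,8]],[-1,[-0.2,0.18,0.0],[0,0,15.2]],[-1,[-0.2,0.18,0.0],[0,0,15.2]],[-1,[-0.397,0.356,0.04],[0,0,15.2]],[-1,[-0.397,0.356,0.04],[0,0,15.2]],[-1,[-0.397,0.356,0.04],[0,0,15.2]],[-1,[-0.397,0.356,0.04],[0,0,15.2]]]'
python3 - <<'E'
from h import *
p=np.load("p.npy");print(goto(p,[-.085,0,.11],[180,0,180]))
E
```

```text
clock: 1.03
tool_pos: [0.4068, -0.2963, 0.2036]
orientation: [-180.0, 0.0, -178.8]
force: [1.7, -1.1, 0.5]
opening: 0.0261
gripper_force: 0.0
(array([-0.066 ,  0.1014,  0.0937]), array([-0.01,  0.04,  0.04]))
```

```bash
python3 -m pendant '[[-1,[-0.066,0.101,0.094],[0,0,0]],[-1,[-0.066,0.101,0.094],[0,0,0]],[-1,[-0.066,0.101,0.094],[0,0,0]],[-1,[-0.066,0.101,0.094],[0,0,0]],[-1,[-0.066,0.101,0.094],[0,0,0]],[-1,[-0.066,0.101,0.094],[0,0,0]],[-1,[-0.066,0.101,0.094],[0,0,0]]]'
python3 - <<'E'
from h import *
import cv2
p=np.load("p.npy");print(goto(p,[-.085,0,.11],[180,0,180]))
im=viewer.snapshot("wrist")[:,:,::-1];cp=viewer.camera_params("wrist");im=np.ascontiguousarray(im)
print(cp)
im=cv2.resize(im,(800,600),interpolation=cv2.INTER_CUBIC)
P=[[-.058,.015,.074],[-.058,-.015,.074],[-.066,.02,.055],[-.066,-.02,.055],[-.086,.02,.055],[-.003,.029,.087],[-.003,-.029,.087],[-.095,.055,.05],[-.095,-.055,.05],[.095,.055,.05],[.095,-.055,.05]]
for q in proj(cp,case(p,P)): 
    print(q*1.5625)
    cv2.drawMarker(im,tuple(int(v) for v in q*1.5625),(0,0,255),1,8,1)
cv2.imwrite("pics/w1.png",im)
E
```

```text
clock: 1.62
tool_pos: [0.4703, -0.1959, 0.1098]
orientation: [-180.0, -0.0, -178.8]
force: [0.1, -0.2, 0.8]
opening: 0.0005
gripper_force: 0.0
(array([-0.0006,  0.0023, -0.0002]), array([-0.01, -0.01,  0.09]))
{'fx': 339.9771640466525, 'fy': 339.9771640466525, 'cx': 249.71029422129655, 'cy': 189.06682984174168, 'extrinsics': array([[-1.94099378e-02,  9.99811554e-01,  3.34029325e-04,
         2.05965452e-01],
       [-9.63654394e-01, -1.86189609e-02, -2.66502425e-01,
         4.53526801e-01],
       [-2.66445984e-01, -5.49468433e-03,  9.63834190e-01,
        -1.54303346e-01],
       [ 0.00000000e+00,  0.00000000e+00,  0.00000000e+00,
         1.00000000e+00]])}
[435.56258159 400.10775676]
[361.28476817 400.13908318]
[443.87048647 363.3517536 ]
[351.77868298 363.3890434 ]
[445.12632724 319.52890619]
[469.48823426 537.51715134]
[327.29465526 537.58606762]
[526.13519207 295.90927493]
[269.6485822  296.00521534]
[501.51963468 645.15749815]
[291.67309007 645.26954687]
```

View pics/w1.png

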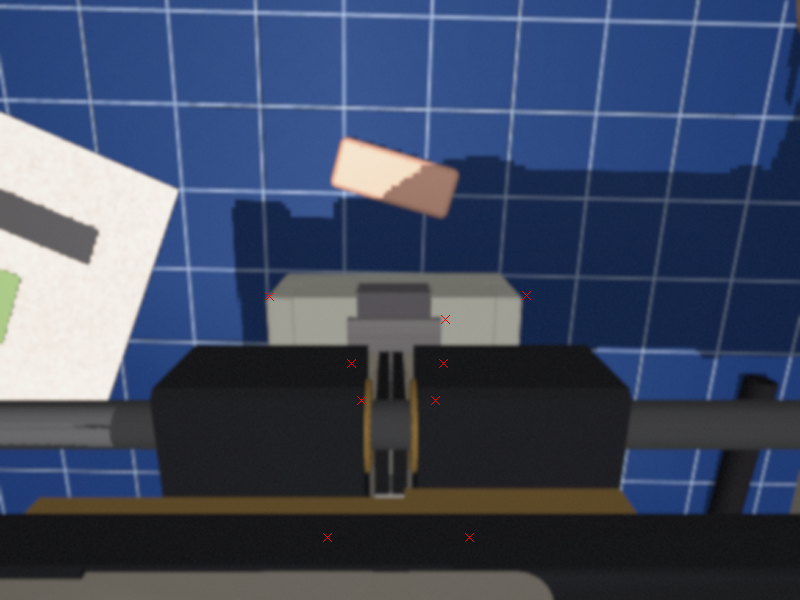

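Wrist view: the case's -x edge lies at (268,297)–(521,297) and the keeper at (347,319)–(440,318). That matches the fit in x, with the case about 1.5 mm further towards -y. Next I lower above the keeper and press.

```bash
python3 -m pendant '[[-1,[0,0.001,0.025],[0,0,0]],[-1,[0,0.001,0.045],[0,0,0]],[-1,[0,0.001,0.046],[0,0,0]],[-1,[0,0.001,0.046],[0,0,0]],[-1,[-0.006,0.001,0.046],[0,0,0]],[-1,[-0.012,0.001,0.046],[0,0,0]],[-1,[-0.014,0.001,0.046],[0,0,0]],[-1,[-0.016,0.001,0.046],[0,0,0]],[-1,[-0.016,0.001,0.046],[0,0,0]]]'
python3 - <<'E'
from h import *
p=np.load("p.npy");p[1]=-.193;np.save("p.npy",p);print(goto(p,[-.059,0,.064],[180,0,180]))
E
```

```text
clock: 2.42
tool_pos: [0.4866, -0.1945, 0.064]
orientation: [-180.0, 0.0, -178.8]
force: [0.8, 0.7, 0.2]
opening: 0.0001
gripper_force: 0.0
(array([-0.0102,  0.0002,  0.    ]), array([-0.  ,  0.03,  0.05]))
```

```bash
python3 -m pendant '[[-1,[-0.002,0,0],[0,0,0]],[-1,[-0.004,0,0],[0,0,0]],[-1,[-0.005,0,0],[0,0,0]],[-1,[-0.006,0,0],[0,0,0]],[-1,[-0.006,0,0],[0,0,0]]]'
```

```text
clock: 2.83
tool_pos: [0.4921, -0.1943, 0.0635]
orientation: [180.0, -0.0, -178.8]
force: [-3.2, -0.6, 1.9]
opening: 0.0004
gripper_force: 1.3
```

```bash
python3 -m pendant '[[-1,[-0.001,0,0],[0,0,0]],[-1,[-0.002,0,0],[0,0,0]],[-1,[-0.003,0,0],[0,0,0]],[-1,[-0.003,0,0],[0,0,0]],[-1,[-0.003,0,0],[0,0,0]]]'
```

```text
clock: 3.25
tool_pos: [0.4945, -0.1943, 0.0634]
orientation: [180.0, -0.1, -178.8]
force: [-3.9, 0.1, 2.5]
opening: 0.0005
gripper_force: 2.5
```

Contact, at the 3 N friction level. I keep going until the force rises at the stop.

```bash
python3 -m pendant '[[-1,[-0.001,0,0],[0,0,0]],[-1,[-0.002,0,0],[0,0,0]],[-1,[-0.002,0,0],[0,0,0]],[-1,[-0.002,0,0],[0,0,0]]]'
```

```text
clock: 3.58
tool_pos: [0.4946, -0.1943, 0.0632]
orientation: [180.0, -0.3, -178.9]
force: [-10.0, 2.3, 8.6]
opening: 0.0006
gripper_force: 5.1
```

```bash
python3 -m pendant '[[-1,[-0.001,0,0],[0,0,0]],[-1,[-0.0015,0,0],[0,0,0]],[-1,[-0.0015,0,0],[0,0,0]],[-1,[-0.0015,0,0],[0,0,0]]]'
```

```text
clock: 3.92
tool_pos: [0.4947, -0.1943, 0.0631]
orientation: [180.0, -0.4, -178.9]
force: [-14.2, 0.9, 11.8]
opening: 0.0006
gripper_force: 6.9
```

```bash
python3 -m pendant '[[-1,[0.015,0,0],[0,0,0]],[-1,[0.015,0,0],[0,0,0]],[-1,[0.02,0,-0.03],[0,0,0]],[-1,[0.02,0,-0.07],[0,0,0]],[-1,[0.04,0,-0.11],[0,0,0]],[-1,[0.06,0,-0.14],[0,0,0]],[-1,[0.08,0,-0.14],[0,0,0]],[-1,[0.10,0,-0.14],[0,0,0]],[-1,[0.10,0,-0.14],[0,0,0]]]'
python3 - <<'E'
from h import *
import cv2
p=np.load("p.npy");print(p,sensors.get_obs()["joint_pos"].round(0))
L=[-.003,0,.13]
for y in(90,-90):print(y,goto(p,L,[180,0,y]))
b=viewer.snapshot("scene")[:,:,::-1][185:285,140:240]
b=cv2.resize(b,None,fx=6,fy=6,interpolation=cv2.INTER_CUBIC)
cs=viewer.camera_params("scene")
for s in(0,.009):
  for q in proj(cs,case(p,[[-.052+s,-.015,.074],[-.052+s,.015,.074]])): cv2.drawMarker(b,tuple(int(v) for v in (q-[139.5,184.5])*6),(0,0,255) if s==0 else (0,255,0),1,10,1)
cv2.imwrite("pics/s2.png",b)
E
```

```text
clock: 4.67
tool_pos: [0.397, -0.1962, 0.2048]
orientation: [180.0, 0.2, -178.9]
force: [0.3, 0.2, -1.1]
opening: 0.0004
gripper_force: 0.0
[ 0.55577023 -0.193       0.01970663] [ -1.  -1. -29.  -0. -62. -88.]
90 (array([-0.1555, -0.    ,  0.0753]), array([ 0.19,  0.14, 90.01]))
-90 (array([-0.1555, -0.    ,  0.0753]), array([ -0.14,   0.19, -89.99]))
```

View pics/s2.png

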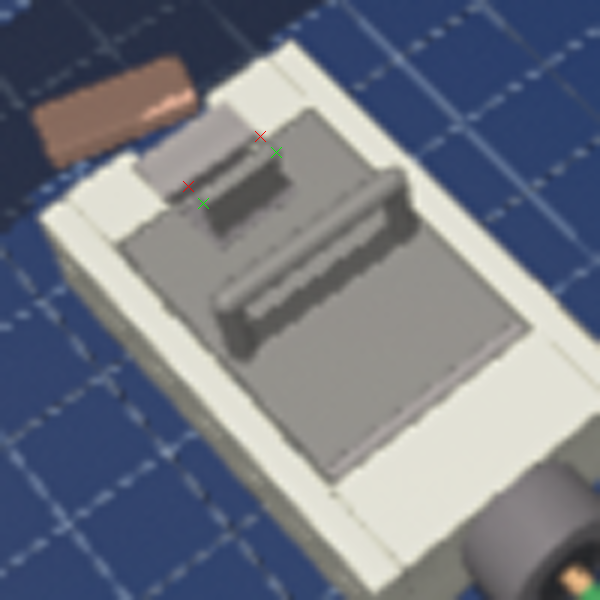

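The green marks (9 mm in) lie on the tab's top edge at (205,205)–(280,157), so the tab is fully in. Now to the handle, turning by -90°.

```bash
python3 -m pendant '[[-0.32,[-0.02,0,0],[0,0,-7]],[-0.32,[-0.04,0,0],[0,0,-14]],[-0.32,[-0.06,0,0],[0,0,-21]],[-0.32,[-0.08,0,0],[0,0,-28]],[-0.32,[-0.1,0,0],[0,0,-35]],[-0.32,[-0.12,0,0],[0,0,-42]],[-0.32,[-0.13,0,0],[0,0,-49]],[-0.32,[-0.14,0,0.02],[0,0,-56]],[-0.32,[-0.15,0,0.03],[0,0,-63]],[-0.32,[-0.1555,0,0.04],[0,0,-70]]]'
python3 - <<'E'
from h import *
p=np.load("p.npy")
print(goto(p,[-.003,0,.12],[180,0,-90]),sensors.get_obs()["joint_pos"])
E
```

```text
clock: 5.55
tool_pos: [0.5564, -0.193, 0.1621]
orientation: [-180.0, -0.0, -108.5]
force: [-1.0, -0.1, 0.4]
opening: 0.0296
gripper_force: 0.0
(array([0.0012, 0.0034, 0.0421]), array([-1.000e-02, -1.000e-02, -1.958e+01])) [-1.13665191e-01  1.53605220e+01 -1.56524722e+01  1.79172864e-02
 -5.89836969e+01 -1.83465725e+01]
```

```bash
python3 -m pendant '[[-0.32,[0.001,0.002,0.01],[0,0,-7]],[-0.32,[0.001,0.002,0.02],[0,0,-14]],[-0.32,[0.001,0.002,0.03],[0,0,-19.6]],[-0.32,[0.001,0.002,0.042],[0,0,-19.6]],[-0.32,[0.001,0.002,0.042],[0,0,-19.6]]]'
python3 - <<'E'
from h import *
import cv2
p=np.load("p.npy")
print(goto(p,[-.004,0,.069],[180,0,-90]))
cv2.imwrite("pics/w2.png",viewer.snapshot("wrist")[:,:,::-1])
E
```

```text
clock: 5.97
tool_pos: [0.5518, -0.1931, 0.1188]
orientation: [179.8, 0.0, -89.2]
force: [-0.9, -0.3, -0.8]
opening: 0.0301
gripper_force: 0.0
(array([-0.    , -0.0001,  0.0498]), array([ 0.18,  0.03, -0.36]))
```

View pics/w2.png

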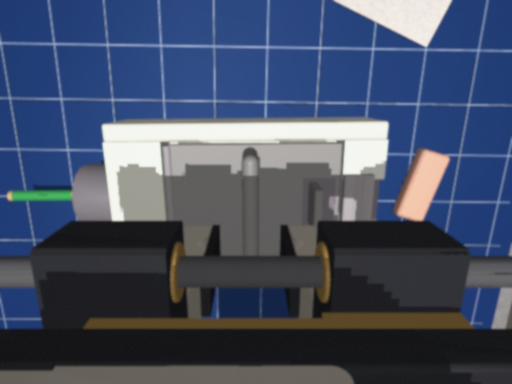

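The bar is at column 251, midway between the fingertips at columns 210 and 290, and the tab is outside them. Descend and pinch.

```bash
python3 -m pendant '[[-0.32,[0,0,0.025],[0,0,0]],[-0.32,[0,0,0.04],[0,0,0]],[-0.32,[0,0,0.05],[0,0,0]],[-0.32,[0,0,0.05],[0,0,0]]]'
```

```text
clock: 6.35
tool_pos: [0.5514, -0.1933, 0.07]
orientation: [179.9, 0.0, -89.3]
force: [-1.0, -0.2, 0.0]
opening: 0.0299
gripper_force: 0.0
```

```bash
python3 -m pendant '[[-1,[0,0,0],[0,0,0]],[-1,[0,0,0],[0,0,0]],[-1,[0,0,0],[0,0,0]],[-1,[0,0,0],[0,0,0]],[-1,[0,0,0],[0,0,0]]]'
python3 - <<'E'
from h import *
p=np.load("p.npy");o=sensors.get_obs();print(o["tool_pos"],o["force"],o["moment"])
# arc: bar (b) about hinge; tool tilted by k*angle, bar h behind TCP
A=R.from_euler("xyz",o["orientation"],degrees=True)
h=o["tool_pos"]; c=case(p,h*0)[0]
L0=R.from_euler("z",-p[2]).apply(h-[p[0],p[1],0]);d=.082-L0[2];print("TCP in case",L0,"bar above",d)
for th in range(0,71,5):
  for k in (0,.4):
    r=np.radians(th); b=R.from_rotvec([0,r,0]).apply([-.056,0,.0345])+[.053,0,.0475]
    T=R.from_rotvec([0,np.radians(k*th),0]); t=b+T.apply([0,0,-d])
    t0=np.array([-.003,0,.082-d])
    w=R.from_euler("z",p[2]).apply(t-t0)
    tv=A.inv().apply(R.from_euler("z",p[2]).apply([0,k*th,0]))
    print(th,k,A.inv().apply(w).round(4),tv.round(1))
E
```

```text
clock: 6.77
tool_pos: [0.5515, -0.1935, 0.0726]
orientation: [180.0, -0.0, -89.2]
force: [-4.0, 1.0, 6.1]
opening: 0.0083
gripper_force: 30.0
[ 0.55146162 -0.19353164  0.07255455] [-4.03496361  0.97639705  6.10598561] [0.31123644 1.61644507 0.04477272]
TCP in case [-0.00431825 -0.00044664  0.07255455] bar above 0.009445447507315546
0 0 [0. 0. 0.] [0. 0. 0.]
0 0.4 [0. 0. 0.] [0. 0. 0.]
5 0 [-0.     -0.0032 -0.0048] [0. 0. 0.]
5 0.4 [-0.     -0.0029 -0.0048] [-2.  0. -0.]
10 0 [-0.     -0.0068 -0.0092] [0. 0. 0.]
10 0.4 [-0.     -0.0062 -0.0092] [-4.  0. -0.]
15 0 [-0.0001 -0.0108 -0.0133] [0. 0. 0.]
15 0.4 [-0.0001 -0.0098 -0.0134] [-6.  0. -0.]
20 0 [-0.0001 -0.0152 -0.0171] [0. 0. 0.]
20 0.4 [-0.0001 -0.0139 -0.0172] [-8.  0. -0.]
25 0 [-0.0001 -0.0198 -0.0204] [0. 0. 0.]
25 0.4 [-0.0001 -0.0182 -0.0206] [-10.    0.1  -0. ]
30 0 [-0.0001 -0.0247 -0.0234] [0. 0. 0.]
30 0.4 [-0.0001 -0.0228 -0.0236] [-12.    0.1  -0. ]
35 0 [-0.0002 -0.0299 -0.0259] [0. 0. 0.]
35 0.4 [-0.0002 -0.0276 -0.0262] [-14.    0.1  -0. ]
40 0 [-0.0002 -0.0353 -0.0279] [0. 0. 0.]
40 0.4 [-0.0002 -0.0327 -0.0283] [-16.    0.1  -0. ]
45 0 [-0.0002 -0.0408 -0.0295] [0. 0. 0.]
45 0.4 [-0.0002 -0.0379 -0.03  ] [-18.    0.1  -0. ]
50 0 [-0.0003 -0.0464 -0.0306] [0. 0. 0.]
50 0.4 [-0.0003 -0.0432 -0.0312] [-20.    0.1  -0. ]
55 0 [-0.0003 -0.0521 -0.0312] [0. 0. 0.]
55 0.4 [-0.0003 -0.0486 -0.0319] [-22.    0.1  -0. ]
60 0 [-0.0004 -0.0579 -0.0313] [0. 0. 0.]
60 0.4 [-0.0003 -0.054  -0.0321] [-24.    0.1  -0. ]
65 0 [-0.0004 -0.0636 -0.0309] [0. 0. 0.]
65 0.4 [-0.0004 -0.0595 -0.0318] [-26.    0.2  -0. ]
70 0 [-0.0004 -0.0693 -0.0299] [0. 0. 0.]
70 0.4 [-0.0004 -0.0648 -0.031 ] [-28.    0.2  -0. ]
```

The pinch is at the pads' lower edge: the opening is 8.3 mm on a 10 mm bar and the gripper has been pushed up. Let go and regrip with the bar at the grasp point.

```bash
python3 -m pendant '[[-0.32,[0,0,0],[0,0,0]],[-0.32,[0,0,0],[0,0,0]],[-0.32,[0,0,0],[0,0,0]],[-0.32,[0,0,0.006],[0,0,0]],[-0.32,[0,0,0.006],[0,0,0]],[-1,[0,0,0.006],[0,0,0]],[-1,[0,0,0.006],[0,0,0]],[-1,[0,0,0.006],[0,0,0]],[-1,[0,0,0.006],[0,0,0]],[-1,[0,0,0.006],[0,0,0]]]'
```

```text
clock: 7.6
tool_pos: [0.5514, -0.1934, 0.0655]
orientation: [179.9, 0.0, -89.2]
force: [-1.5, -0.5, 1.5]
opening: 0.0091
gripper_force: 30.0
```

```bash
python3 -m pendant '[[-1,[0,-0.0027,-0.0048],[-2,0,0]],[-1,[0,-0.0057,-0.0092],[-4,0,0]],[-1,[0,-0.009,-0.0134],[-6,0,0]],[-1,[0,-0.0129,-0.0173],[-8,0,0]],[-1,[0,-0.0129,-0.0173],[-8,0,0]]]'
python3 -c "
from h import *
p=np.load('p.npy');o=sensors.get_obs()
print(R.from_euler('z',-p[2]).apply(o['tool_pos']-[p[0],p[1],0]),o['moment'])"
```

```text
clock: 8.02
tool_pos: [0.5633, -0.1932, 0.0825]
orientation: [171.6, 0.0, -89.2]
force: [-8.0, 1.4, 6.9]
opening: 0.0092
gripper_force: 30.0
[ 0.00755226 -0.0003329   0.08251107] [ 0.57297766  3.02518962 -0.06971657]
```

```bash
python3 - <<'E'
from h import *
import cv2
b=viewer.snapshot("scene")[:,:,::-1][150:290,120:290]
cv2.imwrite("pics/s3.png",cv2.resize(b,None,fx=4,fy=4,interpolation=cv2.INTER_CUBIC))
E
```

```text
(no output)
```

View pics/s3.png

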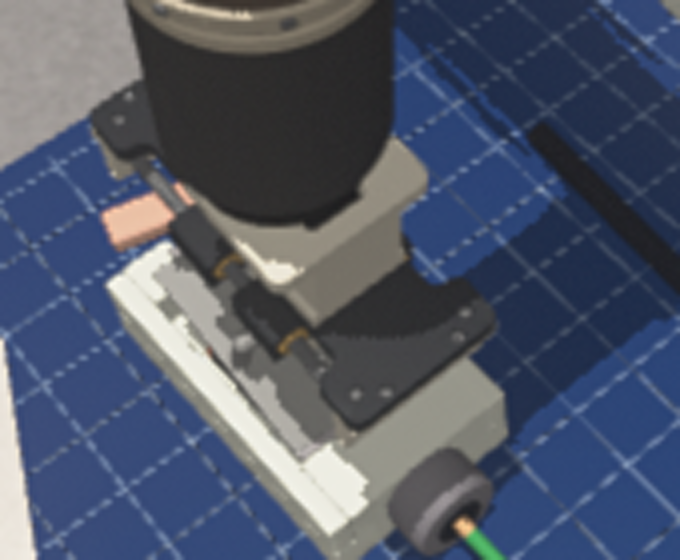

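The gripper holds the handle, and the cover edge shows a dark gap near (215,355), so it seems to be following. Next I compute the rest of the arc in the present tool axes.

```bash
cat >> h.py <<'E'
def arc(p,d,th0,k0,ths,tilts):
    Z=R.from_euler("z",p[2]); C=lambda k:Z*R.from_rotvec([0,k,0],degrees=True)*R.from_euler("xyz",[180,0,-90],degrees=True)
    def tcp(th,k):
        return Z.apply(R.from_rotvec([0,th,0],degrees=True).apply([-.056,0,.0345])+R.from_rotvec([0,k,0],degrees=True).apply([0,0,-d]))
    A=C(k0)
    for th,k in zip(ths,tilts): print(th,k,A.inv().apply(tcp(th,k)-tcp(th0,k0)).round(4),(A.inv()*C(k)).as_rotvec(degrees=True).round(1))
E
python3 -c "
from h import *
arc(np.load('p.npy'),.0175,20,8,[24,28,32,36,40],[9.6,11.2,12.8,14.4,16])"
```

```text
24 9.6 [ 0.     -0.0028 -0.0032] [-1.6  0.  -0. ]
28 11.2 [ 0.     -0.0058 -0.0062] [-3.2 -0.  -0. ]
32 12.8 [ 0.    -0.009 -0.009] [-4.8  0.   0. ]
36 14.4 [ 0.     -0.0124 -0.0115] [-6.4  0.  -0. ]
40 16 [ 0.     -0.016  -0.0137] [-8. -0.  0.]
```

```bash
python3 -m pendant '[[-1,[0,-0.0028,-0.0032],[-1.6,0,0]],[-1,[0,-0.0058,-0.0062],[-3.2,0,0]],[-1,[0,-0.009,-0.009],[-4.8,0,0]],[-1,[0,-0.0124,-0.0115],[-6.4,0,0]],[-1,[0,-0.016,-0.0137],[-8,0,0]],[-1,[0,-0.016,-0.0137],[-8,0,0]]]'
python3 -c "
from h import *
import cv2
o=sensors.get_obs();p=np.load('p.npy');print(R.from_euler('z',-p[2]).apply(o['tool_pos']-[p[0],p[1],0]),o['moment'])
cv2.imwrite('pics/s4.png',cv2.resize(viewer.snapshot('scene')[150:290,120:290,::-1],None,fx=4,fy=4,interpolation=cv2.INTER_CUBIC))
arc(p,.0175,40,16,[45,50,55,60,64,66],[18,20,22,24,25.6,26.4])"
```

```text
clock: 8.57
tool_pos: [0.5807, -0.1929, 0.0946]
orientation: [163.6, 0.0, -89.2]
force: [-9.0, 3.8, 12.5]
opening: 0.0087
gripper_force: 30.0
[ 0.02487925 -0.00040467  0.09463574] [ 1.08688971  3.58568515 -0.25722479]
45 18 [-0.     -0.0043 -0.003 ] [-2.  0. -0.]
50 20 [-0.     -0.0088 -0.0057] [-4.  0. -0.]
55 22 [-0.     -0.0135 -0.0079] [-6.  0. -0.]
60 24 [-0.     -0.0184 -0.0096] [-8. -0. -0.]
64 25.6 [-0.     -0.0224 -0.0107] [-9.6  0.  -0. ]
66 26.4 [-0.     -0.0244 -0.0111] [-10.4   0.   -0. ]
```

View pics/s4.png

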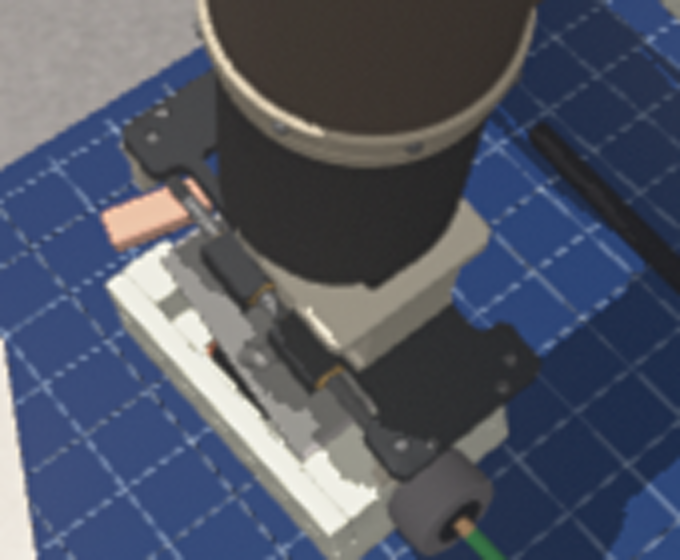

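The battery bay is visible near (240,375), so the cover is opening. The 12 N upward force shows my path runs about 3 mm inside the arc, so I add -3 mm in tool z and continue.

```bash
python3 -m pendant '[[-1,[0,-0.001,-0.003],[0,0,0]],[-1,[0,-0.0043,-0.006],[-2,0,0]],[-1,[0,-0.0088,-0.0087],[-4,0,0]],[-1,[0,-0.0135,-0.0109],[-6,0,0]],[-1,[0,-0.0184,-0.0126],[-8,0,0]],[-1,[0,-0.0184,-0.0126],[-8,0,0]]]'
python3 -c "
from h import *
o=sensors.get_obs();p=np.load('p.npy');print(R.from_euler('z',-p[2]).apply(o['tool_pos']-[p[0],p[1],0]),o['moment'])
arc(p,.0175,60,24,[63,66,70],[25.2,26.4,28])"
```

```text
clock: 9.12
tool_pos: [0.6035, -0.1925, 0.1002]
orientation: [155.7, 0.0, -89.2]
force: [-5.0, 0.7, 2.6]
opening: 0.0088
gripper_force: 30.0
[ 0.04773042 -0.0004237   0.10022882] [ 0.42328583  0.53794456 -0.1522392 ]
63 25.2 [ 0.     -0.0029 -0.0012] [-1.2  0.   0. ]
66 26.4 [ 0.     -0.0058 -0.0023] [-2.4  0.  -0. ]
70 28 [ 0.     -0.0097 -0.0035] [-4.  0.  0.]
```

```bash
python3 -c "
from h import *
arc(np.load('p.npy'),.0165,60,24,[62,64,66],[26,28,30])"; python3 -m pendant '[[-1,[0,-0.0015,-0.001],[-2,0,0]],[-1,[0,-0.003,-0.002],[-4,0,0]],[-1,[0,-0.0045,-0.003],[-6,0,0]],[-1,[0,-0.0045,-0.003],[-6,0,0]]]'
python3 -c "
from h import *
o=sensors.get_obs();p=np.load('p.npy');print(R.from_euler('z',-p[2]).apply(o['tool_pos']-[p[0],p[1],0]),o['moment'])"
```

```text
62 26 [ 0.     -0.0016 -0.0008] [-2.  0. -0.]
64 28 [ 0.     -0.0032 -0.0016] [-4.  0.  0.]
66 30 [ 0.     -0.0048 -0.0024] [-6.  0. -0.]
clock: 9.45
tool_pos: [0.6088, -0.1924, 0.1005]
orientation: [149.8, 0.0, -89.2]
force: [-5.3, 0.8, -3.0]
opening: 0.0091
gripper_force: 30.0
[ 0.05304988 -0.00039574  0.10053933] [ 0.15641651 -0.74164739  0.00590883]
```

```bash
python3 -m pendant '[[-0.5,[0,0,0],[0,0,0]],[-0.5,[0,0,0],[0,0,0]],[-0.5,[0,0,0],[0,0,0]]]'
python3 -m pendant '[[-0.5,[0,0,-0.005],[0,0,0]],[-0.5,[0,0,-0.012],[0,0,0]],[-0.5,[0,0,-0.02],[0,0,0]],[-0.5,[0,0,-0.03],[0,0,0]],[-0.5,[0,0,-0.05],[0,0,0]],[-0.5,[0,0,-0.07],[0,0,0]],[-0.5,[0,0,-0.1],[0,0,0]],[-0.5,[0,0,-0.14],[0,0,0]],[-0.5,[0,0,-0.14],[0,0,0]]]'
python3 -c "
from h import *
import cv2
c=np.hstack([cv2.resize(viewer.snapshot(n)[s][:,:,::-1],(400,400),interpolation=cv2.INTER_CUBIC) for n,s in (('scene',np.s_[160:310,130:280]),('top',np.s_[130:270,270:410]))])
cv2.imwrite('pics/f.png',c)"
```

```text
clock: 9.7
tool_pos: [0.6097, -0.1928, 0.103]
orientation: [150.2, -0.0, -89.2]
force: [-0.5, 0.3, 1.2]
opening: 0.0205
gripper_force: 0.0
clock: 10.45
tool_pos: [0.6835, -0.1927, 0.231]
orientation: [150.6, -0.2, -89.2]
force: [-0.8, 0.4, 2.1]
opening: 0.022
gripper_force: 0.0
```

View pics/f.png

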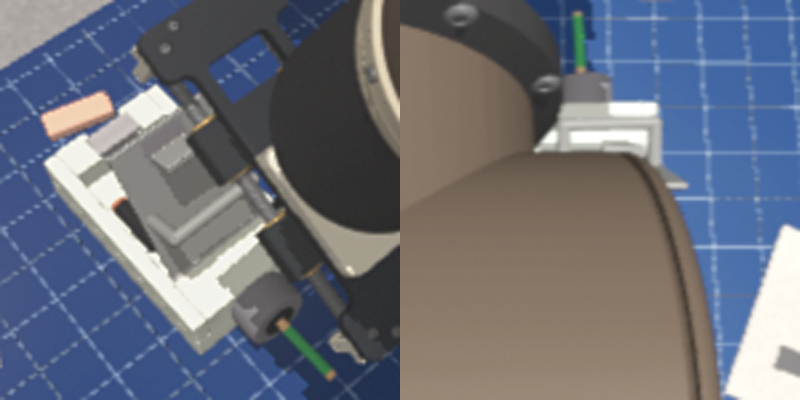

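The gripper is clear and the cover stands open, with its bar from about (178,238) to (245,192) in the left crop. I check the angle by projection.

```bash
python3 -c "
from h import *
p=np.load('p.npy');cs=viewer.camera_params('scene')
for th in (0,45,55,60,65,70):
  P=R.from_rotvec([0,th,0],degrees=True).apply([[-.056,-.03,.0345],[-.056,.03,.0345],[-.118,-.041,.0025],[0,-.041,.0025]])+[.053,0,.0475]
  print(th,((proj(cs,case(p,P))-[129.5,159.5])*400/150).round(0).tolist())
print(sensors.get_obs()['force'])"
```

```text
0 [[130.0, 198.0], [196.0, 150.0], [78.0, 175.0], [171.0, 279.0]]
45 [[158.0, 214.0], [226.0, 164.0], [83.0, 147.0], [172.0, 281.0]]
55 [[167.0, 224.0], [236.0, 172.0], [93.0, 151.0], [173.0, 281.0]]
60 [[172.0, 229.0], [241.0, 178.0], [99.0, 155.0], [173.0, 281.0]]
65 [[178.0, 235.0], [246.0, 183.0], [106.0, 160.0], [173.0, 282.0]]
70 [[183.0, 241.0], [251.0, 189.0], [113.0, 166.0], [173.0, 282.0]]
[-0.03168473  0.15419046 -0.55379664]
```

The projection puts the cover at about 65–68 degrees, and the robot is touching nothing. Handing in.

```bash
python3 -c "
from plant import workorder
print(workorder.close_job())"
```

```text
the job is handed in; nothing more can be done
None
```

I pressed the sharpener's release tab fully in, and its cover now stands open by itself at about 65 degrees (measured from the camera); the power pack was not touched, and I handed the job in at about 10.5 s.

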